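# Lay the washed seed-tray roller on the drying rack

### The arm

A 6-joint arm with a two-finger parallel gripper is mounted at the origin on the work surface. World frame = base frame: x ahead of the robot, y to its left, z up, the work surface at z = 0. Lengths are in m, angles in rad, forces in N, time in s.
With the tool pointing down it reaches from about 0.275 to 0.825 m from the base axis. Payload 5.2 kg.
Tool frame: the origin (TCP) lies between the finger pads; the fingertips stand 17 mm ahead of it and the grasp point (between the pads) lies 2 mm behind it; z points along the fingers, y is the line along which they close (so a half turn about z gives the same grasp; the last joint's range is limited). The gripper opens to 93 mm and grips with 3 to 60 N. Pads are 15 mm wide; open, the fingers measure 128 mm over their backs; the gripper's body (75 mm by 188 mm) begins 65 mm behind the grasp point.
Start: joints at [-1.485, 0.259, 1.535, -0, 1.348, -0.203], TCP at [0.157, -0.527, 0.236] pointing down, gripper open.
Joint ranges: [-3.14, 3.14], [-0.91, 2.08], [0.19, 2.58], [-1.22, 4.36], [0.22, 2.71], [-3.12, 3.12]. Speed limits (rad/s): [2.57, 2.57, 3.14, 3.14, 3.14, 3.14].

### API

Orientations are given as a rotation vector (axis times angle).
In Python, from workcell import r gives the robot as it stands. The module is installed in compiled form; this text tells all that it offers.
- The arm moves only by the shell command python3 -m inch 'ROWS' [FORCE]. ROWS is JSON, a list of rows, each an object of numbers: "dx", "dy", "dz": the shift along the world's x, y, z scaled (see below); "rx", "ry", "rz": the turn, a rotation vector about the world's x, y, z scaled (see below); "fingers": the opening, from -1 (shut) to 1 (fully open). A call has 1 to 5 rows; each row is the pose to reach, as a shift and turn from the pose commanded when the call began; what a row does not reach only later rows make up. The controller multiplies each number of a shift by 0.25 m and each number of a turn by 30 degrees. A row lasts 1/12 s, in which the tool goes at most 41.7 mm and 7.16 degrees, less where a joint would pass 70% of its speed; a pose out of reach is approached as far as the arm can. A call with a number of a shift or a turn outside -1 to 1 is refused whole. A call with a gripper value outside its range is refused whole. The fingers move at their own pace and stop on an object; FORCE is the grip in N (left out, the last holds). Time passes only in rows, so rows that repeat a pose let the fingers close. It gives the time, the measured TCP pose, the force, the opening and the grip force at its end, in the units of the state.
- r.read_state(): the state, without advancing time (a new reading comes with each control period).
- r.get_image(name): name is "side" or "top"; returns a dict with "color" (480x640x3 uint8, red, green, blue), "range_z" (480x640 float32, m along the optical axis (not along the pixel's ray), 0 where there is no reading), "fx", "fy", "cx", "cy" (pixels), "k1" (the pictures are not rectified: a ray, as slopes to the right and down, at radius r is drawn at 1 + k1 r^2 times it, then the intrinsics apply), "world_to_cam" (4x4, takes a point from world to camera coordinates). Camera axes: x right, y down, z forward; pixel columns grow to the right and rows downward; lengths in m; the calibration is good to about 2 mm. A picture is of the moment at which its call begins.
- r.job_done(): hands the job in; it is judged then, once.
Trained networks look in the newest picture that a camera, given by its name, has taken for a name from the list of things; names that differ only in an ending like _2 or _b are one class to them, and where a whole thing is asked for, a point or a joint stands for the part that bears it (a point fixed in the world has none). Each returns a list of dicts, best first, with "conf" (0 to 1); they miss things now and then, are a little off and sometimes report something else, mostly with a low value. They report only what shows in the picture. A call takes as long as a camera call. They do not tell look-alikes from the thing itself.
- r.silhouettes(camera, query): "mask" (480x640 bool, what is visible of it) and "extent" ([left, top, right, bottom] in pixels, round what is visible of it).
The state is a dict: "clock": time; "joint_pos": joint angles; "dq": joint speeds; "joint_torque": joint torques, N m; "tcp_pos": TCP position; "tool_rot": TCP orientation; "contact_force": force on the tool from outside, world axes, zero at the start; "torque": the same for the moment, N m; "gripper_width": finger opening in m; "gripper_force": force on a finger pad.
Only numpy, scipy, OpenCV 4.12 (cv2) and the standard library are available. Lean on these libraries where they do the work, as an engineer would, in place of code of your own. Each camera call takes 0.05 s, during which the arm holds its last target. There are 200 camera calls.

### The job

Take the long wooden roller from its plywood cradle and lay it on the ribbed drying rack, in the middle groove, midway between the two terracotta tubes that are already drying there, and centred along the groove. Set it down gently, without dropping it, so that it stays lying still in that groove, and leave the two tubes as they lie.

Things in the scene. Friction and masses are not known exactly. Their poses are not given: they have to be found in the camera images.
- roller: Long roller: pale wooden cylinder, 50 mm across, 150 mm long, 10 mm steel stub on each end, 0.2 kg. Origin at its centre, x along its axis. It starts level, centre 41 mm above the table, in a fixed cradle: base 8 mm high, 50 mm wide; cheeks 22 mm high, 64 mm across, 45 mm or more from its middle, which is free to grasp. A 90 mm long roller in a shorter cradle is not wanted.
- rack: Fixed drying rack: black plate 220 (x) by 280 mm (y) with 8 grey ribs along its x. Origin: centre of its underside, on the table, z up. Ribs 200 mm long, 10 mm wide, round-topped, tops 17 mm above the table, spaced 34 mm (y = -119 ... -17, 17 ... 119): 7 grooves, the middle one at y = 0. The long roller lying in a groove is held by the two ribs beside it, its centre 37 mm above the table.
- tube_left: A terracotta tube, 28 mm in diameter, 130 mm long, lying loose in the outermost groove on the +y side of the rack (102 mm from the middle groove), its top 35 mm above the table. Origin at its centre, x along its axis.
- tube_right: A like terracotta tube lying loose in the outermost groove on the -y side of the rack (102 mm from the middle groove). Origin at its centre, x along its axis.
Things that resemble listed ones, but are neither listed nor needed, are in the scene too. What is shaped like the roller but pink is not meant.

How it is judged:
At the end, for the whole second after the job is handed in: The long roller rests released in the middle groove: centre within 12 mm of the groove's middle across the ribs and 30 mm of the rack's centre along them, 32 to 41 mm above the table, axis within 10 degrees of the ribs. Each tube is within 25 mm of where it lay (y of roller in the frame of rack between -0.012 and 0.012 m and x of roller in the frame of rack between -0.03 and 0.03 m and z of roller in the frame of rack between 0.032 and 0.041 m and angle between the x axis of roller and the x axis of rack, either way round below 0.175 rad and linear speed of roller below 0.02 m/s and angular speed of roller below 0.3 rad/s and distance of each of tube_left, tube_right from where it was at the start of the episode below 0.025 m); the robot touches nothing.
It fails at once if the long roller is dropped: it moves faster than 0.45 m/s (a fall of some 10 mm) while the fingers do not touch it (contact force between roller and the fingers below 0.05 N and linear speed of roller above 0.45 m/s).
It also fails if it takes over 40 s, if anything falls off the work surface, if the arm or the gripper's body presses on something with over 40 N, if the wrist force passes 120 N, or if a joint passes its speed limit or range.

## Working session

There is one attempt and no reset: what is moved stays moved. The work goes in short steps, Python scripts to look and compute and a shell command to move; the robot and the scene stay as the last step left them, time stands still between calls to the robot, and variables do not carry over. Pictures are saved under pics/ and viewed, at most 10 in all, crops included, and the job is handed in when it is done.

```bash
mkdir -p pics
cat > h.py <<'E'
import numpy as np, cv2
from workcell import r
def cloud(im):
    z=im["range_z"]; h,w=z.shape
    v,u=np.mgrid[0:h,0:w].astype(np.float64)
    K=np.array([[im["fx"],0,im["cx"]],[0,im["fy"],im["cy"]],[0,0,1.]])
    p=cv2.undistortPoints(np.stack([u.ravel(),v.ravel()],1)[:,None],K,np.array([im["k1"],0,0,0.]))[:,0]
    P=np.c_[p*z.reshape(-1,1),z.ravel()]
    T=np.linalg.inv(im["world_to_cam"])
    W=(P@T[:3,:3].T+T[:3,3]).reshape(h,w,3); W[z==0]=np.nan
    return W
def save(im,name): cv2.imwrite("pics/"+name,im["color"][:,:,::-1])
E
python3 - <<'E'
from h import *
np.set_printoptions(precision=4,suppress=True)
for c in ["top","side"]:
    im=r.get_image(c); save(im,c+"0.png"); W=cloud(im); np.save(c+"0.npy",W)
    for q in ["roller","rack","tube_left"]:
        for d in r.silhouettes(c,q):
            p=W[d["mask"]]; p=p[~np.isnan(p[:,0])]
            if len(p)<5: continue
            m=np.median(p,0); rect=cv2.minAreaRect(p[:,:2].astype(np.float32))
            print(c,q,round(d["conf"],2),np.round(d["extent"]),m,"zmax",np.percentile(p[:,2],98),"rect",np.array(rect[0]),np.array(rect[1]),rect[2])
s=r.read_state();print(s["tcp_pos"],s["tool_rot"],s["clock"])
E
```

```text
top roller 0.91 [133. 340. 215. 372.] [0.2101 0.2809 0.0461] zmax 0.051681639475141226 rect [0.2075 0.2852] [0.1681 0.0493] 84.55862426757812
top roller 0.57 [188. 214. 217. 294.] [0.4283 0.2176 0.0619] zmax 0.06799809821154751 rect [0.4321 0.2288] [0.1744 0.063 ] 4.8396830558776855
top rack 0.88 [327. 139. 475. 273.] [ 0.5267 -0.2075  0.0065] zmax 0.019852979546723874 rect [ 0.5311 -0.21  ] [0.284  0.2278] 69.334716796875
top tube_left 0.76 [346. 161. 375. 222.] [ 0.5585 -0.1118  0.0321] zmax 0.03713743823188165 rect [ 0.567  -0.1151] [0.0296 0.1406] 69.02694702148438
side roller 0.84 [232. 380. 323. 471.] [0.2005 0.2931 0.0447] zmax 0.05070928214112534 rect [0.2156 0.2802] [0.1791 0.0675] 84.89744567871094
side roller 0.66 [182. 289. 254. 348.] [0.413  0.2294 0.0606] zmax 0.06676601198642992 rect [0.4255 0.2095] [0.1605 0.077 ] 5.521127223968506
side rack 0.74 [261. 162. 366. 247.] [ 0.537  -0.1735  0.0059] zmax 0.01763828968249006 rect [ 0.5294 -0.2059] [0.2782 0.2273] 69.15629577636719
side tube_left 0.68 [284. 188. 314. 227.] [ 0.551  -0.1037  0.03  ] zmax 0.03518946684746805 rect [ 0.5616 -0.1136] [0.0336 0.1334] 69.6677474975586
[ 0.1566 -0.5271  0.2355] [-3.1086 -0.452  -0.    ] 0.4
```

View pics/top0.png

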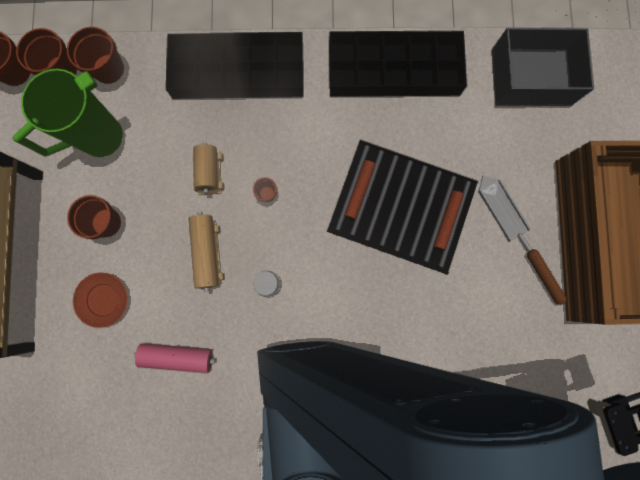

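```bash
python3 -c "
import cv2
a=cv2.imread('pics/top0.png')[180:390,110:290];cv2.imwrite('pics/crop0.png',cv2.resize(a,None,fx=2.8,fy=2.8,interpolation=cv2.INTER_CUBIC))"
```

```text
(no output)
```

View pics/crop0.png

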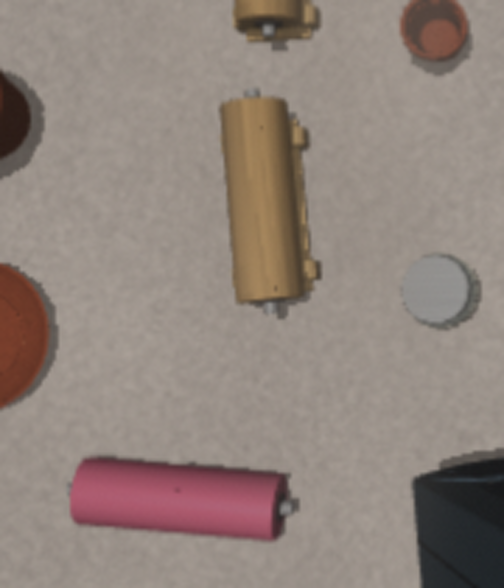

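The image shows three candidates: the long wooden roller at (205,251), the short wooden one at (206,168) and the pink one at (175,358). By the description I choose (205,251), and the crop confirms a pale, long roller with steel stubs in a cradle. The rack is at (402,206), with a tube in each outermost groove.

```bash
cat > fit.py <<'E'
from h import *
from scipy.optimize import least_squares
def cyl(P,R=0.025,x0=None,zfix=None):
    # level cylinder: centre across, angle, z
    def f(p):
        n=np.array([-np.sin(p[1]),np.cos(p[1])]); d=(P[:,:2]-P[:,:2].mean(0))@n-p[0]
        return np.hypot(d,P[:,2]-p[2])-R
    p=least_squares(f,x0,loss="soft_l1",f_scale=0.002).x
    a=np.array([np.cos(p[1]),np.sin(p[1])]);n=np.array([-a[1],a[0]])
    c0=P[:,:2].mean(0)+n*p[0]; t=(P[:,:2]-c0)@a
    return c0,a,p,t,f(p)
E
python3 - <<'E'
from fit import *
np.set_printoptions(precision=4,suppress=True)
im={c:r.get_image(c) for c in ["top","side"]}
for c in im:
    W=cloud(im[c])
    d=[d for d in r.silhouettes(c,"roller") if abs(np.nanmedian(W[d["mask"]],0)-[.42,.22,.06])[0]<.05][0]
    P=W[d["mask"]];P=P[~np.isnan(P[:,0])];P=P[P[:,2]>0.035]
    c0,a,p,t,e=cyl(P,x0=[0,.09,.041])
    g=np.abs(e)<.005; lo,hi=np.percentile(t[g],[.5,99.5])
    print(c,"roller",c0+a*(lo+hi)/2,"ang",np.degrees(p[1]),"z",p[2],"len",hi-lo,"rms",e[g].std(),g.sum())
    # ribs: points z 12..20 mm near rack
    X=W.reshape(-1,3);X=X[~np.isnan(X[:,0])]
    B=X[(np.hypot(X[:,0]-.53,X[:,1]+.21)<.19)&(X[:,2]>.003)&(X[:,2]<.045)]
    for lab in ["mask"]:
        dr=r.silhouettes(c,"rack")[0]; Q=W[dr["mask"]];Q=Q[~np.isnan(Q[:,0])]
        rb=Q[(Q[:,2]>.0135)&(Q[:,2]<.021)][:,:2]
        def sharp(th,y): 
            n=np.array([-np.sin(th),np.cos(th)]); v=(rb-[.53,-.21])@n
            return np.cos(2*np.pi*(v-y-.017)/.034).mean()
        best=max((sharp(th,y),th,y) for th in np.radians(np.arange(-26,-15,.25)) for y in np.arange(-.017,.017,.0005))
        _,th,y=best; R=np.array([[np.cos(th),np.sin(th)],[-np.sin(th),np.cos(th)]])
        q=(rb-[.53,-.21])@R.T; al=(Q[:,:2]-[.53,-.21])@R.T
        print(c,"rack ang",np.degrees(th),"score",best[0],"y0",y,"rib y range",np.percentile(q[:,1],[1,99]),"rib x",np.percentile(q[:,0],[1,99]),"plate",np.percentile(al,[.3,99.7],axis=0))
        cx=np.percentile(al[:,0],[.3,99.7]).mean()
        print("centre",np.array([.53,-.21])+R.T@[cx,y])
    d=r.silhouettes(c,"tube_left")
    for dd in d:
        T=W[dd["mask"]];T=T[~np.isnan(T[:,0])];T=T[T[:,2]>.022]
        c1,a1,p1,t1,e1=cyl(T,R=.014,x0=[0,th,.021]); m=np.percentile(t1,[1,99]).mean()
        print("tube",dd["conf"],c1+a1*m,"in rack",R@(c1+a1*m-[.53,-.21])-[0,y],np.degrees(p1[1]),p1[2])
    # obstacles near roller
    N=X[(np.hypot(X[:,0]-.425,X[:,1]-.215)<.16)]
    print("max z near roller",np.percentile(N[:,2],99.9))
E
```

```text
top roller [0.4298 0.2231] ang 5.704383819795713 z 0.04081182967444679 len 0.14848762151480693 rms 0.0013966561530364466 1745
top rack ang -20.5 score 0.8652544995409025 y0 0.0015000000000000152 rib y range [-0.1205  0.1237] rib x [-0.101   0.0975] plate [[-0.1116 -0.1375]
 [ 0.108   0.14  ]]
centre [ 0.5288 -0.208 ]
tube 0.67 [ 0.5617 -0.1124] in rack [-0.0045  0.1011] -20.607603485716385 0.020485928948345236
max z near roller 0.07289442601729051
side roller [0.429  0.2222] ang 5.694655926617011 z 0.040358135172393186 len 0.14919652827622898 rms 0.0011487372422669725 1955Traceback (most recent call last):
  File "<stdin>", line 15, in <module>
IndexError: list index out of range
```

```bash
python3 -m inch '[{"dx":0.68,"dy":0.48,"rz":-0.36},{"dx":0.68,"dy":0.48,"rz":-0.36},{"dx":0.68,"dy":0.48,"rz":-0.36},{"dx":0.68,"dy":0.48,"rz":-0.36},{"dx":0.68,"dy":0.48,"rz":-0.36}]'
python3 -m inch '[{"dx":0.2,"dy":0.8},{"dx":0.2,"dy":0.8},{"dx":0.2,"dy":0.8},{"dx":0.2,"dy":0.8},{"dx":0.2,"dy":0.8}]'
python3 -m inch '[{"dx":0.16,"dy":0.8},{"dx":0.16,"dy":0.8},{"dx":0.16,"dy":0.8},{"dx":0.16,"dy":0.8},{"dx":0.16,"dy":0.8}]'
```

```text
invalid input at $[0]: expected keys dx, dy, dz, rx, ry, rz, fingers
invalid input at $[0]: expected keys dx, dy, dz, rx, ry, rz, fingers
invalid input at $[0]: expected keys dx, dy, dz, rx, ry, rz, fingers
```

All seven keys are required.

```bash
python3 -m inch '[{"dx":0.68,"dy":0.48,"dz":0,"rx":0,"ry":0,"rz":-0.36,"fingers":1},{"dx":0.68,"dy":0.48,"dz":0,"rx":0,"ry":0,"rz":-0.36,"fingers":1},{"dx":0.68,"dy":0.48,"dz":0,"rx":0,"ry":0,"rz":-0.36,"fingers":1},{"dx":0.68,"dy":0.48,"dz":0,"rx":0,"ry":0,"rz":-0.36,"fingers":1},{"dx":0.68,"dy":0.48,"dz":0,"rx":0,"ry":0,"rz":-0.36,"fingers":1}]'
python3 -c "
from workcell import r
print(r.read_state()['tool_rot'])"
```

```text
clock: 1.17
tcp_pos: [0.3262, -0.4072, 0.2358]
tool_rot: [3.137, 0.156, 0.0]
contact_force: [0.3, -1.1, 0.8]
gripper_width: 0.0933
gripper_force: 0.0
[3.13735139e+00 1.56220439e-01 3.72566482e-04]
```

```bash
python3 -m inch '[{"dx":0.2,"dy":0.8,"dz":0,"rx":0,"ry":0,"rz":0,"fingers":1},{"dx":0.2,"dy":0.8,"dz":0,"rx":0,"ry":0,"rz":0,"fingers":1},{"dx":0.2,"dy":0.8,"dz":0,"rx":0,"ry":0,"rz":0,"fingers":1},{"dx":0.2,"dy":0.8,"dz":0,"rx":0,"ry":0,"rz":0,"fingers":1},{"dx":0.2,"dy":0.8,"dz":0,"rx":0,"ry":0,"rz":0,"fingers":1}]'
python3 -m inch '[{"dx":0.16,"dy":0.8,"dz":0,"rx":0,"ry":0,"rz":0,"fingers":1},{"dx":0.16,"dy":0.8,"dz":0,"rx":0,"ry":0,"rz":0,"fingers":1},{"dx":0.16,"dy":0.8,"dz":0,"rx":0,"ry":0,"rz":0,"fingers":1},{"dx":0.16,"dy":0.8,"dz":0,"rx":0,"ry":0,"rz":0,"fingers":1},{"dx":0.16,"dy":0.8,"dz":0,"rx":0,"ry":0,"rz":0,"fingers":1}]'
python3 -m inch '[{"dx":0.05,"dy":0.8,"dz":0,"rx":0,"ry":0,"rz":0,"fingers":1},{"dx":0.05,"dy":0.8,"dz":0,"rx":0,"ry":0,"rz":0,"fingers":1},{"dx":0.05,"dy":0.8,"dz":0,"rx":0,"ry":0,"rz":0,"fingers":1},{"dx":0.05,"dy":0.8,"dz":0,"rx":0,"ry":0,"rz":0,"fingers":1},{"dx":0.05,"dy":0.8,"dz":0,"rx":0,"ry":0,"rz":0,"fingers":1}]'
```

```text
clock: 1.58
tcp_pos: [0.3751, -0.2062, 0.2358]
tool_rot: [3.138, 0.157, 0.001]
contact_force: [0.8, -0.2, -0.3]
gripper_width: 0.0926
gripper_force: 0.0
clock: 2.0
tcp_pos: [0.4149, -0.006, 0.236]
tool_rot: [3.138, 0.158, 0.002]
contact_force: [0.1, -0.8, 0.5]
gripper_width: 0.093
gripper_force: 0.0
clock: 2.42
tcp_pos: [0.4271, 0.1945, 0.236]
tool_rot: [-3.137, -0.159, -0.001]
contact_force: [0.2, -0.3, 0.6]
gripper_width: 0.0929
gripper_force: 0.0
```

```bash
python3 -m inch '[{"dx":0.01,"dy":0.112,"dz":0,"rx":0,"ry":0,"rz":0,"fingers":1},{"dx":0.01,"dy":0.112,"dz":-0.15,"rx":0,"ry":0,"rz":0,"fingers":1},{"dx":0.01,"dy":0.112,"dz":-0.3,"rx":0,"ry":0,"rz":0,"fingers":1},{"dx":0.01,"dy":0.112,"dz":-0.45,"rx":0,"ry":0,"rz":0,"fingers":1},{"dx":0.01,"dy":0.112,"dz":-0.5,"rx":0,"ry":0,"rz":0,"fingers":1}]'
python3 - <<'E'
from h import *
im=r.get_image("side"); cv2.imwrite("pics/side1.png",cv2.resize(im["color"][200:380,100:340,::-1],None,fx=3,fy=3))
im=r.get_image("top"); W=cloud(im); save(im,"top1.png")
print(r.read_state()["tcp_pos"])
for d in r.silhouettes("top","rack")+r.silhouettes("top","tube_left"): print(d["conf"],d["extent"])
E
```

```text
clock: 2.83
tcp_pos: [0.4267, 0.2192, 0.1061]
tool_rot: [3.136, 0.159, -0.011]
contact_force: [0.0, -0.1, 0.6]
gripper_width: 0.0928
gripper_force: 0.0
[0.4276726  0.21916635 0.10794278]
0.96 [328.9, 136.8, 477.3, 273.7]
0.72 [346.4, 162.2, 375.1, 222.7]
```

View pics/side1.png

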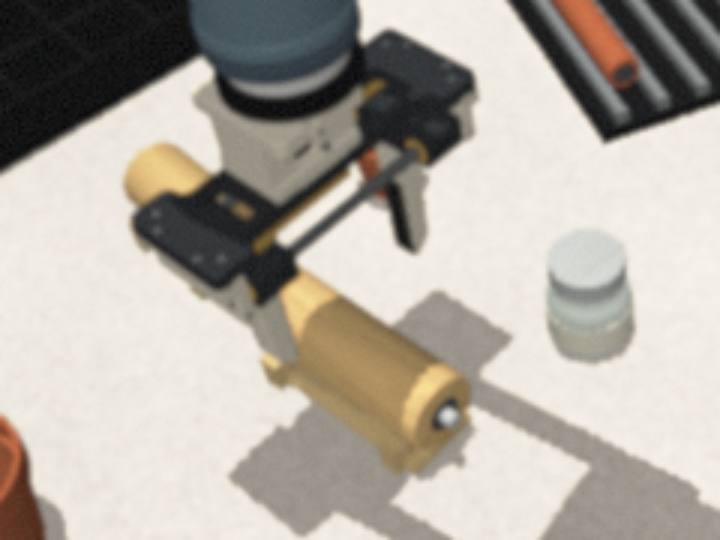

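Side view: the open fingers straddle the middle of the long roller (crop ~(320,300)), and the jar at (590,290) is clear. Descending.

```bash
python3 -m inch '[{"dx":0.006,"dy":0.01,"dz":-0.06,"rx":0,"ry":0,"rz":0,"fingers":1},{"dx":0.006,"dy":0.01,"dz":-0.13,"rx":0,"ry":0,"rz":0,"fingers":1},{"dx":0.006,"dy":0.01,"dz":-0.2,"rx":0,"ry":0,"rz":0,"fingers":1},{"dx":0.006,"dy":0.01,"dz":-0.26,"rx":0,"ry":0,"rz":0,"fingers":1},{"dx":0.006,"dy":0.01,"dz":-0.26,"rx":0,"ry":0,"rz":0,"fingers":1}]'
```

```text
clock: 3.45
tcp_pos: [0.4315, 0.2219, 0.0453]
tool_rot: [3.138, 0.157, -0.001]
contact_force: [0.1, 1.0, -1.0]
gripper_width: 0.0931
gripper_force: 0.0
```

```bash
for i in 1 2; do python3 -m inch '[{"dx":0,"dy":0,"dz":0,"rx":0,"ry":0,"rz":0,"fingers":-1},{"dx":0,"dy":0,"dz":0,"rx":0,"ry":0,"rz":0,"fingers":-1},{"dx":0,"dy":0,"dz":0,"rx":0,"ry":0,"rz":0,"fingers":-1},{"dx":0,"dy":0,"dz":0,"rx":0,"ry":0,"rz":0,"fingers":-1},{"dx":0,"dy":0,"dz":0,"rx":0,"ry":0,"rz":0,"fingers":-1}]' 20; done
```

```text
clock: 3.87
tcp_pos: [0.4321, 0.2223, 0.0466]
tool_rot: [-3.137, -0.158, -0.003]
contact_force: [-0.4, 0.2, -1.0]
gripper_width: 0.0642
gripper_force: 0.0
clock: 4.28
tcp_pos: [0.4317, 0.2232, 0.0461]
tool_rot: [-3.136, -0.157, -0.001]
contact_force: [-1.3, 5.4, 3.7]
gripper_width: 0.0495
gripper_force: 20.0
```

```bash
python3 -m inch '[{"dx":0,"dy":0,"dz":0.04,"rx":0,"ry":0,"rz":0,"fingers":-1},{"dx":0,"dy":0,"dz":0.1,"rx":0,"ry":0,"rz":0,"fingers":-1},{"dx":0,"dy":0,"dz":0.18,"rx":0,"ry":0,"rz":0,"fingers":-1},{"dx":0,"dy":0,"dz":0.26,"rx":0,"ry":0,"rz":0,"fingers":-1},{"dx":0,"dy":0,"dz":0.34,"rx":0,"ry":0,"rz":0,"fingers":-1}]' 30
python3 -m inch '[{"dx":0,"dy":0,"dz":0.08,"rx":0,"ry":0,"rz":0,"fingers":-1},{"dx":0,"dy":0,"dz":0.14,"rx":0,"ry":0,"rz":0,"fingers":-1},{"dx":0,"dy":0,"dz":0.18,"rx":0,"ry":0,"rz":0,"fingers":-1},{"dx":0,"dy":0,"dz":0.2,"rx":0,"ry":0,"rz":0,"fingers":-1},{"dx":0,"dy":0,"dz":0.2,"rx":0,"ry":0,"rz":0,"fingers":-1}]'
```

```text
clock: 4.7
tcp_pos: [0.431, 0.2218, 0.1317]
tool_rot: [3.137, 0.158, -0.001]
contact_force: [1.2, -0.2, -1.1]
gripper_width: 0.0492
gripper_force: 30.0
clock: 5.12
tcp_pos: [0.4319, 0.2221, 0.1816]
tool_rot: [-3.137, -0.157, -0.003]
contact_force: [-0.0, -0.6, -2.9]
gripper_width: 0.0495
gripper_force: 30.0
```

```bash
python3 -m inch '[{"dx":0.02,"dy":-0.08,"dz":0,"rx":0,"ry":0,"rz":-0.04,"fingers":-1},{"dx":0.05,"dy":-0.2,"dz":0,"rx":0,"ry":0,"rz":-0.1,"fingers":-1},{"dx":0.08,"dy":-0.33,"dz":0,"rx":0,"ry":0,"rz":-0.17,"fingers":-1},{"dx":0.11,"dy":-0.46,"dz":0,"rx":0,"ry":0,"rz":-0.24,"fingers":-1},{"dx":0.13,"dy":-0.58,"dz":0,"rx":0,"ry":0,"rz":-0.3,"fingers":-1}]'
python3 -m inch '[{"dx":0.03,"dy":-0.12,"dz":0,"rx":0,"ry":0,"rz":-0.06,"fingers":-1},{"dx":0.06,"dy":-0.24,"dz":0,"rx":0,"ry":0,"rz":-0.12,"fingers":-1},{"dx":0.09,"dy":-0.36,"dz":0,"rx":0,"ry":0,"rz":-0.18,"fingers":-1},{"dx":0.12,"dy":-0.48,"dz":0,"rx":0,"ry":0,"rz":-0.24,"fingers":-1},{"dx":0.14,"dy":-0.6,"dz":0,"rx":0,"ry":0,"rz":-0.3,"fingers":-1}]'
python3 -m inch '[{"dx":0.03,"dy":-0.12,"dz":0,"rx":0,"ry":0,"rz":-0.06,"fingers":-1},{"dx":0.06,"dy":-0.24,"dz":0,"rx":0,"ry":0,"rz":-0.12,"fingers":-1},{"dx":0.09,"dy":-0.36,"dz":0,"rx":0,"ry":0,"rz":-0.18,"fingers":-1},{"dx":0.11,"dy":-0.46,"dz":0,"rx":0,"ry":0,"rz":-0.24,"fingers":-1},{"dx":0.12,"dy":-0.53,"dz":0,"rx":0,"ry":0,"rz":-0.27,"fingers":-1}]'
```

```text
clock: 5.53
tcp_pos: [0.4636, 0.0756, 0.1794]
tool_rot: [3.14, -0.091, -0.003]
contact_force: [0.9, -0.1, -0.7]
gripper_width: 0.0494
gripper_force: 30.0
clock: 5.95
tcp_pos: [0.4986, -0.0743, 0.1793]
tool_rot: [-3.123, 0.338, 0.003]
contact_force: [1.0, -0.2, -1.2]
gripper_width: 0.0491
gripper_force: 30.0
clock: 6.37
tcp_pos: [0.5287, -0.2077, 0.179]
tool_rot: [-3.091, 0.56, 0.003]
contact_force: [1.4, -0.1, -2.5]
gripper_width: 0.0495
gripper_force: 30.0
```

```bash
python3 -m inch '[{"dx":0,"dy":0,"dz":-0.06,"rx":0,"ry":0,"rz":0,"fingers":-1},{"dx":0,"dy":0,"dz":-0.16,"rx":0,"ry":0,"rz":0,"fingers":-1},{"dx":0,"dy":0,"dz":-0.28,"rx":0,"ry":0,"rz":0,"fingers":-1},{"dx":0,"dy":0,"dz":-0.38,"rx":0,"ry":0,"rz":0,"fingers":-1},{"dx":0,"dy":0,"dz":-0.44,"rx":0,"ry":0,"rz":0,"fingers":-1}]'
python3 -m inch '[{"dx":0,"dy":0,"dz":-0.01,"rx":0,"ry":0,"rz":0,"fingers":-1},{"dx":0,"dy":0,"dz":-0.02,"rx":0,"ry":0,"rz":0,"fingers":-1},{"dx":0,"dy":0,"dz":-0.02,"rx":0,"ry":0,"rz":0,"fingers":-1}]'
python3 - <<'E'
from fit import *
np.set_printoptions(precision=4,suppress=True)
print(r.read_state()["tcp_pos"])
for c in ["side","top"]:
    im=r.get_image(c); W=cloud(im); save(im,c+"2.png")
    if c=="side": cv2.imwrite("pics/side2c.png",cv2.resize(im["color"][110:280,220:420,::-1],None,fx=3.4,fy=3.4))
    for d in r.silhouettes(c,"roller"):
        P=W[d["mask"]];P=P[~np.isnan(P[:,0])];P=P[np.hypot(P[:,0]-.53,P[:,1]+.21)<.12]
        if len(P)<40: continue
        c0,a,p,t,e=cyl(P,x0=[0,-.36,.055]);g=np.abs(e)<.004
        lo,hi=np.percentile(t[g],[.5,99.5]);q=c0+a*(lo+hi)/2
        th=np.radians(-20.5);R=np.array([[np.cos(th),np.sin(th)],[-np.sin(th),np.cos(th)]])
        print(c,d["conf"],q,np.degrees(p[1]),p[2],"len",hi-lo,"in rack",R@(q-[.5288,-.208]),g.sum())
E
```

```text
clock: 6.78
tcp_pos: [0.5267, -0.2038, 0.0668]
tool_rot: [-3.09, 0.554, 0.009]
contact_force: [-0.5, -0.2, -1.9]
gripper_width: 0.0493
gripper_force: 30.0
clock: 7.03
tcp_pos: [0.5291, -0.2053, 0.0656]
tool_rot: [-3.092, 0.555, 0.0]
contact_force: [-0.0, -1.3, -0.6]
gripper_width: 0.0494
gripper_force: 30.0
[ 0.5291 -0.2053  0.0656]
```

View pics/side2c.png

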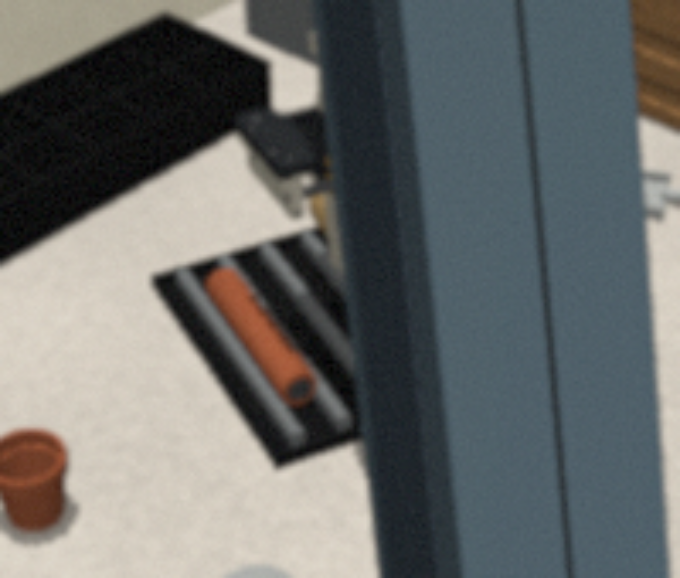

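The side view has the arm hiding the roller; only the left tube (260,335) shows. Trying the top view.

```bash
python3 -c "
import cv2
a=cv2.imread('pics/top2.png')[110:300,290:510];cv2.imwrite('pics/top2c.png',cv2.resize(a,None,fx=3,fy=3,interpolation=cv2.INTER_CUBIC))"
```

```text
(no output)
```

View pics/top2c.png

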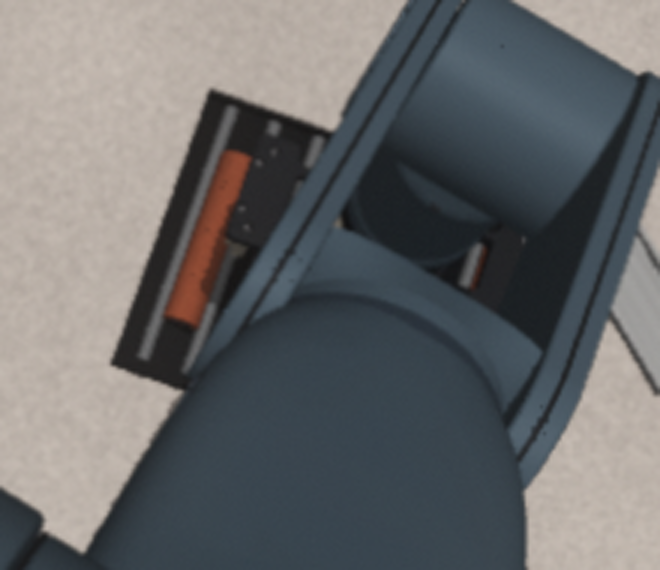

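Top view: the arm covers the roller; left tube (205,240) is undisturbed. The gripper centres the roller, so I rely on the TCP, correct y by -2.5 mm, and lower while watching the force.

```bash
python3 -m inch '[{"dx":0,"dy":-0.01,"dz":-0.02,"rx":0,"ry":0,"rz":0,"fingers":-1},{"dx":0,"dy":-0.01,"dz":-0.04,"rx":0,"ry":0,"rz":0,"fingers":-1},{"dx":0,"dy":-0.01,"dz":-0.06,"rx":0,"ry":0,"rz":0,"fingers":-1},{"dx":0,"dy":-0.01,"dz":-0.07,"rx":0,"ry":0,"rz":0,"fingers":-1},{"dx":0,"dy":-0.01,"dz":-0.07,"rx":0,"ry":0,"rz":0,"fingers":-1}]' 20
python3 -m inch '[{"dx":0,"dy":0,"dz":0,"rx":0,"ry":0,"rz":0,"fingers":-1},{"dx":0,"dy":0,"dz":-0.004,"rx":0,"ry":0,"rz":0,"fingers":-1},{"dx":0,"dy":0,"dz":-0.008,"rx":0,"ry":0,"rz":0,"fingers":-1}]'
```

```text
clock: 7.65
tcp_pos: [0.5283, -0.2075, 0.0471]
tool_rot: [-3.091, 0.555, 0.003]
contact_force: [0.4, 0.4, -1.7]
gripper_width: 0.0495
gripper_force: 20.0
clock: 7.9
tcp_pos: [0.5292, -0.208, 0.0463]
tool_rot: [3.092, -0.555, 0.001]
contact_force: [0.6, 0.4, -2.1]
gripper_width: 0.0496
gripper_force: 20.0
```

```bash
python3 -m inch '[{"dx":0,"dy":0,"dz":-0.004,"rx":0,"ry":0,"rz":0,"fingers":-1},{"dx":0,"dy":0,"dz":-0.008,"rx":0,"ry":0,"rz":0,"fingers":-1},{"dx":0,"dy":0,"dz":-0.008,"rx":0,"ry":0,"rz":0,"fingers":-1}]'
python3 -m inch '[{"dx":0,"dy":0,"dz":-0.004,"rx":0,"ry":0,"rz":0,"fingers":-1},{"dx":0,"dy":0,"dz":-0.004,"rx":0,"ry":0,"rz":0,"fingers":-1},{"dx":0,"dy":0,"dz":-0.004,"rx":0,"ry":0,"rz":0,"fingers":-1}]'
```

```text
clock: 8.15
tcp_pos: [0.5289, -0.2078, 0.044]
tool_rot: [-3.092, 0.555, 0.0]
contact_force: [0.1, 0.5, -1.6]
gripper_width: 0.0497
gripper_force: 20.0
clock: 8.4
tcp_pos: [0.529, -0.2079, 0.0431]
tool_rot: [-3.092, 0.555, 0.0]
contact_force: [0.7, 0.1, -1.3]
gripper_width: 0.0496
gripper_force: 20.0
```

```bash
python3 -m inch '[{"dx":0,"dy":0,"dz":-0.004,"rx":0,"ry":0,"rz":0,"fingers":-1},{"dx":0,"dy":0,"dz":-0.004,"rx":0,"ry":0,"rz":0,"fingers":-1},{"dx":0,"dy":0,"dz":-0.004,"rx":0,"ry":0,"rz":0,"fingers":-1}]'
python3 -m inch '[{"dx":0,"dy":0,"dz":-0.004,"rx":0,"ry":0,"rz":0,"fingers":-1},{"dx":0,"dy":0,"dz":-0.004,"rx":0,"ry":0,"rz":0,"fingers":-1},{"dx":0,"dy":0,"dz":-0.004,"rx":0,"ry":0,"rz":0,"fingers":-1}]'
```

```text
clock: 8.65
tcp_pos: [0.529, -0.208, 0.0422]
tool_rot: [3.092, -0.555, 0.0]
contact_force: [0.5, 0.5, -2.6]
gripper_width: 0.0496
gripper_force: 20.0
clock: 8.9
tcp_pos: [0.5291, -0.2081, 0.042]
tool_rot: [3.092, -0.555, 0.001]
contact_force: [-2.5, -0.3, 4.6]
gripper_width: 0.0497
gripper_force: 20.0
```

Contact: Fz went from -2 to +4.6 N at the expected height. Releasing.

```bash
python3 -m inch '[{"dx":0,"dy":0,"dz":0,"rx":0,"ry":0,"rz":0,"fingers":0.15},{"dx":0,"dy":0,"dz":0,"rx":0,"ry":0,"rz":0,"fingers":0.2},{"dx":0,"dy":0,"dz":0,"rx":0,"ry":0,"rz":0,"fingers":0.3},{"dx":0,"dy":0,"dz":0,"rx":0,"ry":0,"rz":0,"fingers":0.5},{"dx":0,"dy":0,"dz":0,"rx":0,"ry":0,"rz":0,"fingers":0.6}]'
python3 -m inch '[{"dx":0,"dy":0,"dz":0,"rx":0,"ry":0,"rz":0,"fingers":0.6},{"dx":0,"dy":0,"dz":0,"rx":0,"ry":0,"rz":0,"fingers":0.6},{"dx":0,"dy":0,"dz":0,"rx":0,"ry":0,"rz":0,"fingers":0.6}]'
```

```text
clock: 9.32
tcp_pos: [0.529, -0.2079, 0.041]
tool_rot: [-3.092, 0.555, 0.0]
contact_force: [-0.4, -0.8, 0.5]
gripper_width: 0.0696
gripper_force: 0.0
clock: 9.57
tcp_pos: [0.529, -0.2079, 0.0411]
tool_rot: [-3.092, 0.555, 0.0]
contact_force: [-0.5, 0.1, -0.3]
gripper_width: 0.0739
gripper_force: 0.0
```

Up, then off to the right, and check.

```bash
python3 -m inch '[{"dx":0,"dy":0,"dz":0.06,"rx":0,"ry":0,"rz":0,"fingers":0.6},{"dx":0,"dy":0,"dz":0.15,"rx":0,"ry":0,"rz":0,"fingers":0.6},{"dx":0,"dy":0,"dz":0.28,"rx":0,"ry":0,"rz":0,"fingers":0.6},{"dx":0,"dy":0,"dz":0.42,"rx":0,"ry":0,"rz":0,"fingers":0.6},{"dx":0,"dy":0,"dz":0.56,"rx":0,"ry":0,"rz":0,"fingers":0.6}]'
python3 -m inch '[{"dx":-0.3,"dy":0.15,"dz":0.1,"rx":0,"ry":0,"rz":0,"fingers":0.6},{"dx":-0.4,"dy":0.3,"dz":0.1,"rx":0,"ry":0,"rz":0,"fingers":0.6},{"dx":-0.4,"dy":0.6,"dz":0.1,"rx":0,"ry":0,"rz":0,"fingers":0.6},{"dx":-0.4,"dy":0.8,"dz":0.1,"rx":0,"ry":0,"rz":0,"fingers":0.6},{"dx":-0.4,"dy":0.9,"dz":0.1,"rx":0,"ry":0,"rz":0,"fingers":0.6}]'
python3 -m inch '[{"dx":-0.1,"dy":0.15,"dz":0,"rx":0,"ry":0,"rz":0,"fingers":0.6},{"dx":-0.1,"dy":0.3,"dz":0,"rx":0,"ry":0,"rz":0,"fingers":0.6},{"dx":-0.1,"dy":0.5,"dz":0,"rx":0,"ry":0,"rz":0,"fingers":0.6},{"dx":-0.1,"dy":0.7,"dz":0,"rx":0,"ry":0,"rz":0,"fingers":0.6},{"dx":-0.1,"dy":0.8,"dz":0,"rx":0,"ry":0,"rz":0,"fingers":0.6}]'
cat > chk.py <<'E'
from fit import *
np.set_printoptions(precision=4,suppress=True)
th=np.radians(-20.5);R=np.array([[np.cos(th),np.sin(th)],[-np.sin(th),np.cos(th)]])
for c in ["side","top"]:
    im=r.get_image(c); W=cloud(im); save(im,c+"3.png")
    if c=="top": cv2.imwrite("pics/top3c.png",cv2.resize(im["color"][110:300,290:510,::-1],None,fx=3,fy=3))
    for q,rad,z in [("roller",.025,.037),("tube_left",.014,.021)]:
      for d in r.silhouettes(c,q):
        P=W[d["mask"]];P=P[~np.isnan(P[:,0])];P=P[(np.hypot(P[:,0]-.53,P[:,1]+.21)<.16)&(P[:,2]>.022)]
        if len(P)<40: continue
        c0,a,p,t,e=cyl(P,R=rad,x0=[0,-.36,z]);g=np.abs(e)<.004
        lo,hi=np.percentile(t[g],[.5,99.5]);m=c0+a*(lo+hi)/2
        print(c,q,d["conf"],m,np.degrees(p[1]),p[2],"len",hi-lo,"in rack",R@(m-[.5288,-.208]))
E
python3 chk.py
```

```text
clock: 9.98
tcp_pos: [0.5285, -0.2076, 0.1822]
tool_rot: [-3.092, 0.555, 0.002]
contact_force: [0.7, -0.1, 0.1]
gripper_width: 0.0743
gripper_force: 0.0
clock: 10.4
tcp_pos: [0.4356, -0.0397, 0.2051]
tool_rot: [3.091, -0.559, 0.002]
contact_force: [0.6, 0.5, 0.6]
gripper_width: 0.0746
gripper_force: 0.0
clock: 10.82
tcp_pos: [0.4113, 0.1611, 0.205]
tool_rot: [-3.092, 0.556, -0.002]
contact_force: [0.9, -1.2, 0.1]
gripper_width: 0.0741
gripper_force: 0.0
side roller 0.8 [ 0.5269 -0.2076] -20.25480052348161 0.03551698587596827 len 0.1503857057322991 in rack [-0.002  -0.0003]
side tube_left 0.74 [ 0.549  -0.1067] -20.352008484300768 0.019242437099968413 len 0.10353293764764675 in rack [-0.0165  0.1019]
top roller 0.75 [ 0.5274 -0.2077] -19.79211469531719 0.036379909883612796 len 0.14796019700804458 in rack [-0.0014 -0.0002]
top tube_left 0.77 [ 0.5628 -0.1127] -20.73368497534525 0.020452693398429967 len 0.12855902746047537 in rack [-0.0015  0.1012]
```

View pics/top3c.png

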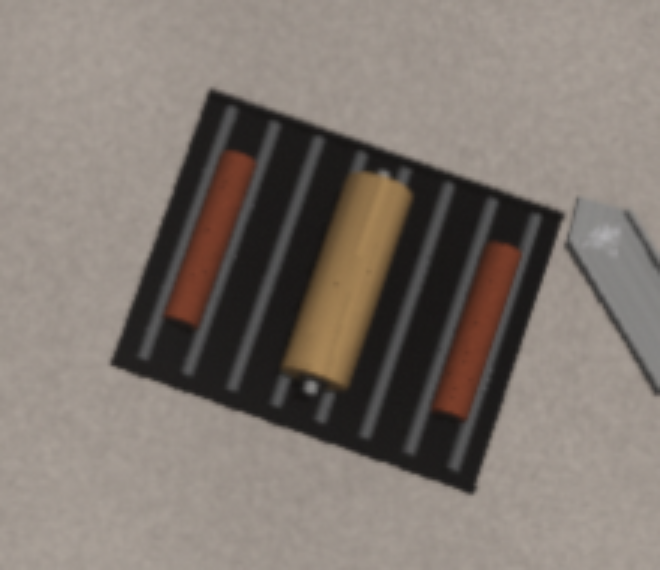

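The roller lies in the middle groove (crop ~(347,280)), with the tubes at (210,240) and (478,330) unmoved and the gripper clear.

```bash
python3 -c "
from workcell import r
print(r.job_done())"
```

```text
the job is handed in; nothing more can be done
None
```

The long roller lies in the rack's middle groove, measured about 2 mm from centre along it and under 1 mm across. It was set down and released gently, the two tubes look unmoved, and the job is handed in; no verdict came back.

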